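# Find the rocking printer foot and press its shim flat

### The job

The label printer rocks on one of its four corner lugs. With the closed fingertips press down on the lugs one after another, at the blue dots, until you find the one that rocks, then press the orange shim tongue of that lug down flat. Leave the other three shims standing, do not lift or shift the printer, and leave the things around it alone.

Things in the scene. Friction and masses are not known exactly. Their poses are not given: they have to be found in the camera images.
- printer: White and grey label printer, 130 x 104 mm, 77 mm high over the table, bolted to a 6 mm aluminium plate (170 x 124 mm, about 0.85 kg) that stands loose on four packings under its corner lugs. Origin: centre of the plate's underside, 21 mm above the table. x from its front (label slot, robot side) to its rear, y to its left, z up. Which lug rocks differs each time and does not show.
- lug_front_left (a point): Blue dot on the front left lug (44 x 52 mm), over its packing, 27 mm above the table, at (-62, +92, 6) mm in the printer's frame. Press straight down here. If this is the loose lug it starts to sink at about 4 N, is 3 mm down at about 7 N, stops there, and springs back when let go; a solid lug sinks less than 1 mm.
- lug_front_right (a point): Blue dot on the front right lug (44 x 52 mm), over its packing, 27 mm above the table, at (-62, -92, 6) mm in the printer's frame. Press straight down here. If this is the loose lug it starts to sink at about 4 N, is 3 mm down at about 7 N, stops there, and springs back when let go; a solid lug sinks less than 1 mm.
- lug_rear_left (a point): Blue dot on the rear left lug (44 x 52 mm), over its packing, 27 mm above the table, at (+62, +92, 6) mm in the printer's frame. Press straight down here. If this is the loose lug it starts to sink at about 4 N, is 3 mm down at about 7 N, stops there, and springs back when let go; a solid lug sinks less than 1 mm.
- lug_rear_right (a point): Blue dot on the rear right lug (44 x 52 mm), over its packing, 27 mm above the table, at (+62, -92, 6) mm in the printer's frame. Press straight down here. If this is the loose lug it starts to sink at about 4 N, is 3 mm down at about 7 N, stops there, and springs back when let go; a solid lug sinks less than 1 mm.
- shim_1 (a joint): Angle (rad) of one of the four orange shim tongues: 0 to 0.05 as found, standing up at about 33 degrees; 0.6 = pressed down flat (its stop). It stays where it is left; friction only, about 2 to 4 N of pressing at the press point. The number of a shim says nothing of the corner it is at: go by the position of its press point.
- shim_1_press (a point): Press point on that orange tongue (28 mm wide, 55 long, 3 thick), which slopes up from under its lug towards the printer's front. As found: about 50 mm in front (-x) of its own lug's dot, 29 to 31 mm above the table. Push straight down there until the tongue lies flat, its top 8 mm above the table (the hinge is 18 mm in front of the dot). Flat, its cam props the lug and ends the rocking.
- shim_2 (a joint): Angle (rad) of one of the four orange shim tongues: 0 to 0.05 as found, standing up at about 33 degrees; 0.6 = pressed down flat (its stop). It stays where it is left; friction only, about 2 to 4 N of pressing at the press point. The number of a shim says nothing of the corner it is at: go by the position of its press point.
- shim_2_press (a point): Press point on that orange tongue (28 mm wide, 55 long, 3 thick), which slopes up from under its lug towards the printer's front. As found: about 50 mm in front (-x) of its own lug's dot, 29 to 31 mm above the table. Push straight down there until the tongue lies flat, its top 8 mm above the table (the hinge is 18 mm in front of the dot). Flat, its cam props the lug and ends the rocking.
- shim_3 (a joint): Angle (rad) of one of the four orange shim tongues: 0 to 0.05 as found, standing up at about 33 degrees; 0.6 = pressed down flat (its stop). It stays where it is left; friction only, about 2 to 4 N of pressing at the press point. The number of a shim says nothing of the corner it is at: go by the position of its press point.
- shim_3_press (a point): Press point on that orange tongue (28 mm wide, 55 long, 3 thick), which slopes up from under its lug towards the printer's front. As found: about 50 mm in front (-x) of its own lug's dot, 29 to 31 mm above the table. Push straight down there until the tongue lies flat, its top 8 mm above the table (the hinge is 18 mm in front of the dot). Flat, its cam props the lug and ends the rocking.
- shim_4 (a joint): Angle (rad) of one of the four orange shim tongues: 0 to 0.05 as found, standing up at about 33 degrees; 0.6 = pressed down flat (its stop). It stays where it is left; friction only, about 2 to 4 N of pressing at the press point. The number of a shim says nothing of the corner it is at: go by the position of its press point.
- shim_4_press (a point): Press point on that orange tongue (28 mm wide, 55 long, 3 thick), which slopes up from under its lug towards the printer's front. As found: about 50 mm in front (-x) of its own lug's dot, 29 to 31 mm above the table. Push straight down there until the tongue lies flat, its top 8 mm above the table (the hinge is 18 mm in front of the dot). Flat, its cam props the lug and ends the rocking.
- bowl: Copper bowl, 100 mm across and 35 mm high, origin at the centre of its underside. Leave it alone.
- label_roll: Paper label roll standing on end, 56 mm across and 50 mm high, origin at the centre of its underside. Leave it alone.
- toy_loader: Yellow toy loader, about 100 x 53 mm and 54 mm high, origin under its centre. Leave it alone.
Not all that is in view belongs to the job. What is shaped like the part that bears shim_3 but pink or turquoise is not meant.

How it is judged (in metres and radians):
On the way, in this order (a step that is already met when the one before it is completed fails the run):
1. the rocking lug has been pressed down under the fingers, so that the printer rocks (tilts more than 1 degree) (angle between printer's own z axis and vertical above 0.018 rad and contact force between the fingers and printer above 1.5 N), for 0.05 s.
2. the shim of the rocking lug is pressed flat and bears against the lug (((value of joint shim_1 above 0.5 rad and contact force between shim_1 and printer above 0.5 N) or (value of joint shim_2 above 0.5 rad and contact force between shim_2 and printer above 0.5 N) or (value of joint shim_3 above 0.5 rad and contact force between shim_3 and printer above 0.5 N) or (value of joint shim_4 above 0.5 rad and contact force between shim_4 and printer above 0.5 N))), for 0.1 s.
At the end, for the whole second after the job is handed in: The shim of the rocking lug lies flat (above 0.5 of 0.6 rad) and now carries that lug (over 0.5 N; flat under a lug that does not rock it carries nothing), the other three shims still stand (below 0.2 rad), and the printer stands level (within 0.015 rad), at rest, within 15 mm of where it was ((((value of joint shim_1 above 0.5 rad and contact force between shim_1 and printer above 0.5 N) and value of joint each of shim_2, shim_3, shim_4 below 0.2 rad) or ((value of joint shim_2 above 0.5 rad and contact force between shim_2 and printer above 0.5 N) and value of joint each of shim_1, shim_3, shim_4 below 0.2 rad) or ((value of joint shim_3 above 0.5 rad and contact force between shim_3 and printer above 0.5 N) and value of joint each of shim_1, shim_2, shim_4 below 0.2 rad) or ((value of joint shim_4 above 0.5 rad and contact force between shim_4 and printer above 0.5 N) and value of joint each of shim_1, shim_2, shim_3 below 0.2 rad)) and angle between printer's own z axis and vertical below 0.015 rad and distance of printer from where it was at the start of the episode below 0.015 m and linear speed of printer below 0.02 m/s); the robot touches nothing.
It fails at once if the printer is lifted more than 8 mm or tipped more than 4 degrees (height (world z) of printer above 0.029 m or angle between printer's own z axis and vertical above 0.07 rad).
It fails at once if a thing beside the printer is moved more than 20 mm (distance of any of bowl, label_roll, toy_loader from where it was at the start of the episode above 0.02 m).
It also fails if it takes over 51 s, if anything falls off the work surface, if the arm or the gripper's body presses on something with over 40 N, if the wrist force passes 120 N, or if a joint passes its speed limit or range.

### The arm

A 6-joint arm with a two-finger parallel gripper is mounted at the origin on the work surface. World frame = base frame: x ahead of the robot, y to its left, z up, the work surface at z = 0. Lengths are in m, angles in degrees, forces in N, time in s.
With the tool pointing down it reaches from about 0.35 to 0.875 m from the base axis. Payload 4.2 kg.
Tool frame: the origin (TCP) lies midway between the tips of the shut fingers; the grasp point (between the pads) lies 19 mm behind it; z points along the fingers, y is the line along which they close (so a half turn about z gives the same grasp; the last joint's range is limited). The gripper opens to 87 mm and grips with 3 to 60 N. Pads are 19 mm wide; open, the fingers measure 117 mm over their backs; the gripper's body (75 mm by 190 mm) begins 51 mm behind the grasp point.
Start: joints at [78.644, 22.042, 0.453, 0, -68.411, -14.817], TCP at [0.276, 0.561, 0.223] pointing down, gripper open.
Joint ranges: [-179.83, 179.83], [-69.29, 118.12], [-61.27, 80.66], [-181.25, 117.63], [-171.15, -9.14], [-177.46, 177.46]. Speed limits (degrees/s): [159.86, 159.86, 180, 180, 180, 180].

### API

Orientations are given as a 3x3 rotation matrix whose columns are the frame's x, y, z axes.
In Python, from station import r, cams gives the robot as it stands.
- The arm moves only by the tool play_rows, never from a script. Its argument "commands" is text: rows parted by semicolons, each of 6 numbers parted by spaces: the shift along the world's x, y, z normalised to -1 to 1, where 1 is 30 mm, then the turn, a rotation vector about the world's x, y, z normalised to -1 to 1, where 1 is 0.15 rad. A call has 1 to 20 rows; each row shifts and turns the commanded pose from where the row before left it; what a row does not reach is not made up. A row lasts 1/10 s, in which the tool goes at most 50 mm and 8.59 degrees, less where a joint would pass 70% of its speed; a pose out of reach is approached as far as the arm can. A call with a number of a shift or a turn outside -1 to 1 is refused whole. A call with a gripper value outside its range is refused whole. "grip" is the finger opening in mm, from 0 to 87, set as the call begins (left out, the last holds). The fingers move at their own pace and stop on an object; the grip force is fixed at half the most. Time passes only in rows, so rows that do not move let the fingers close. It gives the time, the measured TCP pose, the force, the opening and the grip force at its end, in the units of the state.
- r.sense(): the state, without advancing time (a new reading comes with each control period).
- cams.capture(name): name is "side" or "top"; returns (picture, depth): 384x512x3 uint8, blue, green, red; 384x512 float32, m along the optical axis (not along the pixel's ray), 0 where there is no reading.
- cams.camera_info(name): a dict with "mtx" (3x3 intrinsics, pixels), "R" (3x3) and "t" (3): a world point X has camera coordinates R X + t. Camera axes: x right, y down, z forward; pixel columns grow to the right and rows downward; lengths in m; the calibration is good to about 2 mm. A picture is of the moment at which its call begins. camera_info takes no time and is no camera call.
- r.finish_job(): hands the job in; it is judged then, once.
The state is a dict: "time_s": time; "joints": joint angles; "joint_velocities": joint speeds; "effort": joint torques, N m; "tcp_pos": TCP position; "ee_rot": TCP orientation; "wrist_force": force on the tool from outside, world axes, zero at the start; "moment": the same for the moment, N m; "gripper_width": opening from 0.0 (shut) to 1.0 (fully open); "gripper_force": force on a finger pad.
Only numpy, scipy, OpenCV 4.12 (cv2) and the standard library are available. Lean on these libraries where they do the work, as an engineer would, in place of code of your own. Each camera call takes 0.05 s, during which the arm holds its last target. There are 200 camera calls.

## Working session

There is one attempt and no reset: what is moved stays moved. The work goes in short steps, Python scripts to look and compute and a tool call to move; the robot and the scene stay as the last step left them, time stands still between calls to the robot, and variables do not carry over. Pictures are saved under pics/ and viewed, at most 10 in all, crops included, and the job is handed in when it is done.

Besides the shell and the picture viewer there is one more tool, called after "Call:" as name(argument=value, ...) on one line, values as JSON. play_rows: Moves the arm, as the interface text tells. Scaled input: -1 to 1 covers 30 mm each way for a shift and 0.15 rad each way for a turn. Its arguments: {"type":"object","properties":{"commands":{"type":"string"},"grip":{"type":"number"}},"required":["commands"]}

```bash
mkdir -p pics; python3 - <<'E'
from station import r,cams
import cv2,numpy as np
for n in("top","side"):
    p,d=cams.capture(n); cv2.imwrite(f"pics/{n}0.png",p); np.save(f"{n}0.npy",d)
    i=cams.camera_info(n); print(n,i)
s=r.sense();print(s["time_s"],s["tcp_pos"],s["ee_rot"],s["wrist_force"])
E
```

```text
top {'mtx': array([[368.90611285,   0.        , 255.00320811],
       [  0.        , 368.90611285, 194.60910376],
       [  0.        ,   0.        ,   1.        ]]), 'R': array([[ 0.01129437, -0.99952918, -0.02852831],
       [-0.99379851, -0.00806425, -0.11090307],
       [ 0.11062079,  0.02960397, -0.99342169]]), 't': array([0.0146677 , 0.55434506, 0.72788904])}
side {'mtx': array([[488.42135205,   0.        , 251.2205836 ],
       [  0.        , 488.42135205, 193.75840438],
       [  0.        ,   0.        ,   1.        ]]), 'R': array([[-7.32582326e-01, -6.80678131e-01,  6.45830330e-04],
       [-3.27993320e-01,  3.52172305e-01, -8.76581456e-01],
       [ 5.96442384e-01, -6.42379910e-01, -4.81253087e-01]]), 't': array([0.39030192, 0.24364033, 0.67522655])}
0.1 [0.27542688 0.56044483 0.22159801] [[ 8.97402756e-01 -4.41211677e-01 -7.41066873e-04]
 [-4.41212284e-01 -8.97401032e-01 -1.76303679e-03]
 [ 1.12838240e-04  1.90912188e-03 -9.99998171e-01]] [-0.88616692  0.09926016  1.01117166]
```

View pics/top0.png

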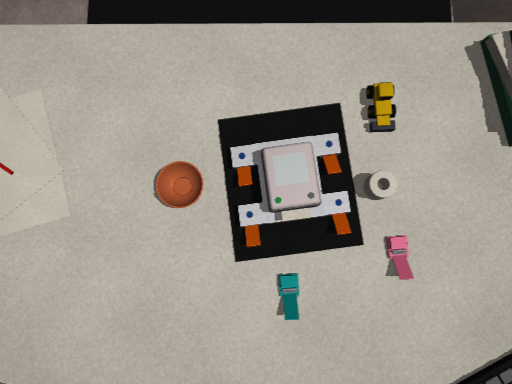

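View pics/side0.png

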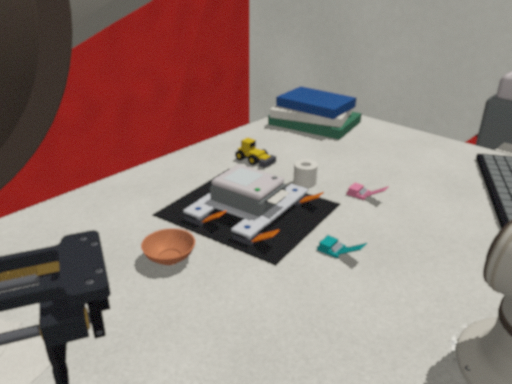

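The top view shows blue dots at about (242,156), (329,144), (250,214) and (339,202). Orange tongues lie below them at (245,176), (332,164), (253,236) and (342,224). The turquoise (290,297) and pink (400,257) pieces are decoys because of their colour. The bowl is at (180,185), the roll at (383,184) and the loader at (382,107). The side view agrees.

```bash
cat > h.py <<'E'
import cv2,numpy as np
from station import r,cams
def ray(n,px,z):
    i=cams.camera_info(n);R=np.array(i["R"]);t=np.array(i["t"])
    c=-R.T@t;d=R.T@np.linalg.inv(i["mtx"])@np.array([px[0],px[1],1.]);return c+d*(z-c[2])/d[2]
def blobs(p,lo,hi,amin,amax):
    m=cv2.inRange(cv2.cvtColor(p,cv2.COLOR_BGR2HSV),lo,hi)
    _,_,s,c=cv2.connectedComponentsWithStats(m)
    return [(tuple(c[k].round(1)),int(s[k,4])) for k in range(1,len(s)) if amin<=s[k,4]<=amax]
E
python3 - <<'E'
from h import *
for n in("top","side"):
    p=cv2.imread(f"pics/{n}0.png")
    for nm,lo,hi,z,a in(("blue",(100,130,40),(125,255,255),.027,(8,120)),("orange",(5,200,100),(14,255,255),.024,(40,600))):
        for c,A in blobs(p,lo,hi,*a): print(n,nm,c,A,ray(n,c,z).round(4))
P,Q=np.array([ [-62,92],[-62,-92],[62,92],[62,-92]])/1e3,None
b=[ray("top",c,.027)[:2] for c,A in blobs(cv2.imread("pics/top0.png"),(100,130,40),(125,255,255),8,120)]
b=np.array(b)
if len(b)==4:
    o=b-b.mean(0); fl=[v for v in b if v[0]<b[:,0].mean() and 1]
    f=sorted(b.tolist())[:2]; k=sorted(b.tolist())[2:]
    f.sort(key=lambda v:-v[1]);k.sort(key=lambda v:-v[1])
    W=np.array(f+k);A=W-W.mean(0)
    U,S,V=np.linalg.svd(P.T@A);R=(U@V).T
    print("centre",W.mean(0),"yaw",np.degrees(np.arctan2(R[1,0],R[0,0])));fit=P@R.T+W.mean(0);print(fit.round(4),(fit-W).round(4))
    print("press",((P-[.05,0])@R.T+W.mean(0)).round(4))
E
```

```text
top blue (np.float64(328.6), np.float64(143.5)) 23 [ 0.6633 -0.1324  0.027 ]
top blue (np.float64(241.4), np.float64(155.4)) 25 [0.6371 0.0496 0.027 ]
top blue (np.float64(338.2), np.float64(202.1)) 24 [ 0.5406 -0.1507  0.027 ]
top blue (np.float64(249.2), np.float64(214.1)) 24 [0.5142 0.0317 0.027 ]
top orange (np.float64(331.7), np.float64(163.8)) 249 [ 0.6208 -0.1389  0.024 ]
top orange (np.float64(244.2), np.float64(175.7)) 251 [0.5945 0.0433 0.024 ]
top orange (np.float64(341.3), np.float64(223.5)) 284 [ 0.497  -0.1569  0.024 ]
top orange (np.float64(252.1), np.float64(235.5)) 281 [0.4705 0.0253 0.024 ]
side orange (np.float64(308.2), np.float64(198.6)) 43 [ 0.4961 -0.1405  0.024 ]
side orange (np.float64(214.4), np.float64(215.9)) 71 [0.5916 0.046  0.024 ]
side orange (np.float64(265.2), np.float64(235.4)) 103 [0.4696 0.0292 0.024 ]
centre [ 0.58877227 -0.05044226] yaw 8.269141841221943
[[ 0.5142  0.0317]
 [ 0.5406 -0.1504]
 [ 0.6369  0.0495]
 [ 0.6634 -0.1326]] [[-0.      0.    ]
 [ 0.0001  0.0003]
 [-0.0002 -0.0001]
 [ 0.0001 -0.0002]]
press [[ 0.4647  0.0245]
 [ 0.4912 -0.1576]
 [ 0.5874  0.0423]
 [ 0.6139 -0.1398]]
```

Call:
play_rows(commands="0.4 -0.88 0 0 0 -0.323;0.4 -0.88 0 0 0 -0.323;0.4 -0.88 0 0 0 -0.323;0.4 -0.88 0 0 0 -0.323;0.4 -0.88 0 0 0 -0.323;0.4 -0.88 0 0 0 -0.323;0.4 -0.88 0 0 0 -0.323;0.4 -0.88 0 0 0 -0.323;0.4 -0.88 0 0 0 -0.323;0.4 -0.88 0 0 0 -0.323;0.4 -0.88 0 0 0 -0.323;0.4 -0.88 0 0 0 -0.323;0.4 -0.88 0 0 0 -0.323;0.4 -0.88 0 0 0 -0.323;0.4 -0.88 0 0 0 -0.323;0.4 -0.88 0 0 0 -0.323;0.4 -0.88 0 0 0 -0.323;0.4 -0.88 0 0 0 -0.323;0.4 -0.88 0 0 0 -0.323;0 0 0 0 0 -0.323", grip=0)

```text
time_s: 2.1
tcp_pos: [0.5041, 0.0569, 0.2219]
ee_rot: [[0.139, -0.99, -0.001], [-0.99, -0.139, -0.001], [0.001, 0.001, -1.0]]
wrist_force: [-0.2, -0.3, 0.0]
gripper_width: 0.006
gripper_force: 0.0
```

Call:
play_rows(commands="0.34 -0.84 0 0 0 0;0 0 -1 0 0 0;0 0 -1 0 0 0;0 0 -1 0 0 0;0 0 -1 0 0 0;0 0 -1 0 0 0;0 0 -0.8 0 0 0;0 0 0 0 0 0;0 0 0 0 0 0;0 0 0 0 0 0")

```text
time_s: 3.1
tcp_pos: [0.515, 0.0345, 0.0499]
ee_rot: [[0.145, -0.989, 0.003], [-0.989, -0.145, 0.001], [-0.0, -0.003, -1.0]]
wrist_force: [-0.1, 1.0, 0.2]
gripper_width: 0.006
gripper_force: 0.0
```

```bash
python3 - <<'E'
from h import *
p,_=cams.capture("side"); q,_=cams.capture("top")
a=cv2.resize(p[150:270,150:350],None,fx=3,fy=3,interpolation=3)
b=cv2.resize(q[90:290,190:400],None,fx=1.8,fy=1.8,interpolation=3)
a=cv2.copyMakeBorder(a,0,0,0,0,0);cv2.imwrite("pics/c1.png",np.vstack([cv2.resize(a,(500,300)),cv2.resize(b,(500,290))]))
print(r.sense()["tcp_pos"],r.sense()["wrist_force"])
E
```

```text
[0.51481595 0.03447145 0.05002802] [ 0.12561271 -0.44941216 -0.17879585]
```

View pics/c1.png

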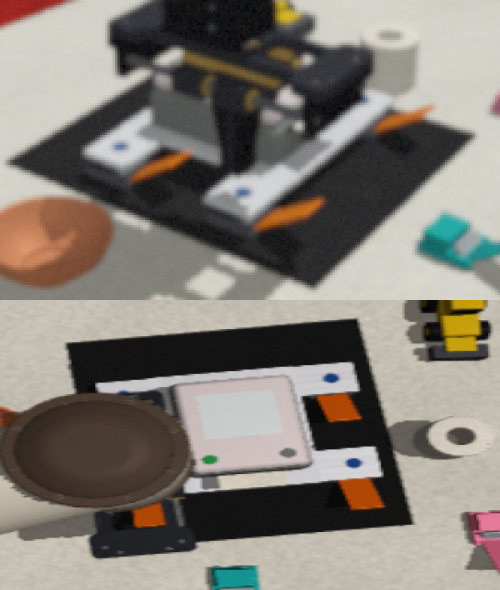

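The fingertips hang just above the front-left dot, at (242,192) in the crop, so I'll descend to probe it.

Call:
play_rows(commands="0 -0.09 -0.33 0 0 0;0 0 -0.33 0 0 0;0 0 -0.05 0 0 0;0 0 -0.04 0 0 0;0 0 -0.04 0 0 0;0 0 -0.04 0 0 0;0 0 0 0 0 0")

```text
time_s: 3.9
tcp_pos: [0.5138, 0.0313, 0.0272]
ee_rot: [[0.146, -0.989, 0.0], [-0.989, -0.146, -0.001], [0.001, 0.0, -1.0]]
wrist_force: [-9.7, 0.5, 30.8]
gripper_width: 0.003
gripper_force: 15.4
```

Front left is solid: 31 N with z still at 27 mm. Next is front right.

Call:
play_rows(commands="0 0 1 0 0 0;0 0 1 0 0 0;0 0 1 0 0 0;0.128 -0.865 0 0 0 0;0.128 -0.865 0 0 0 0;0.128 -0.865 0 0 0 0;0.128 -0.865 0 0 0 0;0.128 -0.865 0 0 0 0;0.128 -0.865 0 0 0 0;0.128 -0.865 0 0 0 0;0 0 -1 0 0 0;0 0 -1 0 0 0;0 0 -0.5 0 0 0;0 0 0 0 0 0;0 0 0 0 0 0;0 0 0 0 0 0")

```text
time_s: 5.5
tcp_pos: [0.5416, -0.1502, 0.0396]
ee_rot: [[0.145, -0.989, 0.002], [-0.989, -0.145, -0.0], [0.001, -0.002, -1.0]]
wrist_force: [0.8, -0.9, -0.3]
gripper_width: 0.007
gripper_force: 0.0
```

Now down 14 mm: light contact, about 2 mm of command past the surface.

Call:
play_rows(commands="-0.03 0 -0.3 0 0 0;0 0 -0.07 0 0 0;0 0 -0.05 0 0 0;0 0 -0.03 0 0 0;0 0 0 0 0 0;0 0 0 0 0 0")

```text
time_s: 6.1
tcp_pos: [0.5394, -0.1502, 0.0253]
ee_rot: [[0.144, -0.99, -0.001], [-0.99, -0.144, 0.0], [-0.0, 0.001, -1.0]]
wrist_force: [-2.3, 1.7, 3.7]
gripper_width: 0.002
gripper_force: 1.9
```

Call:
play_rows(commands="0 0 -0.03 0 0 0;0 0 -0.03 0 0 0;0 0 -0.03 0 0 0;0 0 0 0 0 0;0 0 0 0 0 0;0 0 0 0 0 0")

```text
time_s: 6.7
tcp_pos: [0.5396, -0.1503, 0.0245]
ee_rot: [[0.145, -0.989, -0.0], [-0.989, -0.145, -0.0], [0.0, 0.0, -1.0]]
wrist_force: [-6.5, 2.6, 14.6]
gripper_width: 0.003
gripper_force: 7.9
```

Call:
play_rows(commands="0 0 0.08 0 0 0;0 0 0 0 0 0;0 0 0 0 0 0")

```text
time_s: 7.0
tcp_pos: [0.5401, -0.1503, 0.0249]
ee_rot: [[0.145, -0.99, 0.001], [-0.99, -0.145, -0.0], [0.0, -0.001, -1.0]]
wrist_force: [-1.1, 1.0, 4.0]
gripper_width: 0.004
gripper_force: 2.0
```

Call:
play_rows(commands="0 0 0.05 0 0 0;0 0 0 0 0 0;0 0 0 0 0 0")

```text
time_s: 7.3
tcp_pos: [0.5401, -0.1503, 0.0262]
ee_rot: [[0.145, -0.99, 0.0], [-0.99, -0.145, -0.0], [0.0, -0.0, -1.0]]
wrist_force: [-0.1, -0.2, 3.3]
gripper_width: 0.005
gripper_force: 1.5
```

Call:
play_rows(commands="0 0 -0.2 0 0 0;0 0 0 0 0 0;0 0 0 0 0 0;0 0 0 0 0 0;0 0 0 0 0 0")

```text
time_s: 7.8
tcp_pos: [0.5409, -0.1506, 0.0242]
ee_rot: [[0.146, -0.989, 0.003], [-0.989, -0.146, -0.001], [0.002, -0.002, -1.0]]
wrist_force: [-7.4, 1.3, 25.1]
gripper_width: 0.006
gripper_force: 12.6
```

Front right yields 2 to 3 mm at low force, then hits a stop and springs back, so that is the rocking lug. Its shim is the orange one at top-view pixel (341,223). I'll press 4 mm outboard of the press point to keep the gripper body clear of the printer.

Call:
play_rows(commands="0 0 0.7 0 0 0;0 0 0.7 0 0 0;0 0 0.6 0 0 0;-0.82 -0.18 0 0 0 0;-0.82 -0.18 0 0 0 0;0 0 0 0 0 0;0 0 0 0 0 0;0 0 -0.4 0 0 0;0 0 -0.3 0 0 0;0 0 0 0 0 0;0 0 0 0 0 0")

```text
time_s: 8.9
tcp_pos: [0.4906, -0.161, 0.0585]
ee_rot: [[0.145, -0.989, -0.002], [-0.989, -0.145, -0.0], [-0.0, 0.002, -1.0]]
wrist_force: [1.2, -0.7, -0.0]
gripper_width: 0.008
gripper_force: 0.0
```

```bash
python3 - <<'E'
from h import *
p,_=cams.capture("side"); 
cv2.imwrite("pics/c2.png",cv2.resize(p[130:270,200:370],None,fx=4,fy=4,interpolation=3))
s=r.sense();print(s["tcp_pos"],s["wrist_force"])
E
```

```text
[ 0.49086099 -0.16100463  0.05894114] [-0.19507905  0.02575676 -0.50755183]
```

View pics/c2.png

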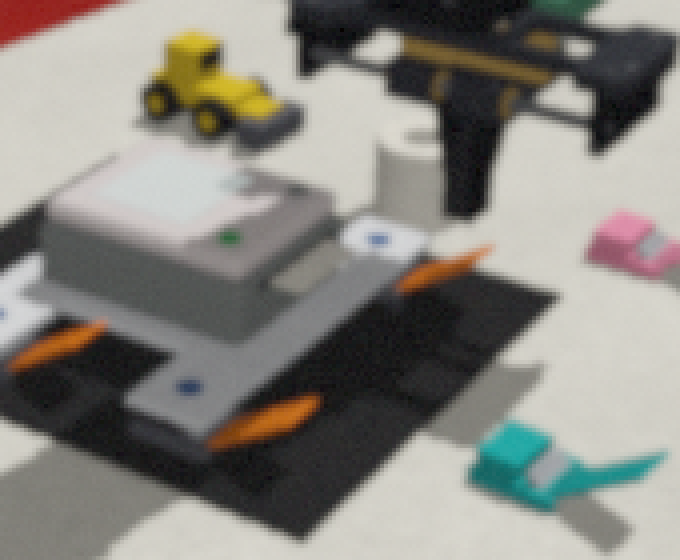

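The fingertips (468,212) stand above the front-right orange tongue (450,270), with the pink decoy well away. I'll press it down.

Call:
play_rows(commands="0 0 -0.4 0 0 0;0 0 -0.3 0 0 0;0 0 -0.15 0 0 0;0 0 -0.12 0 0 0;0 0 -0.12 0 0 0;0 0 -0.12 0 0 0;0 0 -0.12 0 0 0;0 0 -0.12 0 0 0;0 0 0 0 0 0;0 0 0 0 0 0")

```text
time_s: 9.95
tcp_pos: [0.4906, -0.161, 0.0156]
ee_rot: [[0.144, -0.99, -0.0], [-0.99, -0.144, 0.0], [-0.0, 0.0, -1.0]]
wrist_force: [0.3, 0.7, -0.4]
gripper_width: 0.009
gripper_force: 0.0
```

Call:
play_rows(commands="0 0 -0.1 0 0 0;0 0 -0.07 0 0 0;0 0 -0.05 0 0 0;0 0 0 0 0 0;0 0 0 0 0 0")

```text
time_s: 10.45
tcp_pos: [0.4907, -0.161, 0.0091]
ee_rot: [[0.144, -0.99, 0.0], [-0.99, -0.144, 0.0], [-0.0, -0.0, -1.0]]
wrist_force: [0.3, -0.2, -0.1]
gripper_width: 0.01
gripper_force: 0.0
```

Call:
play_rows(commands="0 0 -0.05 0 0 0;0 0 -0.04 0 0 0;0 0 0 0 0 0;0 0 0 0 0 0")

```text
time_s: 10.85
tcp_pos: [0.4908, -0.1611, 0.0082]
ee_rot: [[0.145, -0.989, 0.0], [-0.989, -0.145, -0.0], [0.0, -0.0, -1.0]]
wrist_force: [-4.2, 2.2, 13.2]
gripper_width: 0.003
gripper_force: 6.8
```

Flat at 8.2 mm with 13 N. I'll press a touch more, then lift away and look.

Call:
play_rows(commands="0 0 -0.05 0 0 0;0 0 0 0 0 0;0 0 0 0 0 0;0 0 0.3 0 0 0;0 0 0.7 0 0 0;0 0 1 0 0 0;0 0 1 0 0 0;-0.5 -0.5 1 0 0 0;-1 -1 1 0 0 0;-1 -1 0 0 0 0;0 0 0 0 0 0;0 0 0 0 0 0;0 0 0 0 0 0;0 0 0 0 0 0")

```text
time_s: 12.25
tcp_pos: [0.4174, -0.2344, 0.1535]
ee_rot: [[0.146, -0.989, -0.001], [-0.989, -0.146, 0.0], [-0.0, 0.001, -1.0]]
wrist_force: [0.2, 0.7, 0.6]
gripper_width: 0.008
gripper_force: 0.0
```

```bash
python3 - <<'E'
from h import *
p,_=cams.capture("side");q,_=cams.capture("top")
cv2.imwrite("pics/c3.png",cv2.resize(p[130:270,170:360],None,fx=4,fy=4,interpolation=3))
for c,A in blobs(q,(100,130,40),(125,255,255),8,120)+blobs(q,(5,200,100),(14,255,255),40,600): print(c,A,ray("top",c,.027).round(4))
s=r.sense();print(s["tcp_pos"],s["wrist_force"])
E
```

```text
(np.float64(328.9), np.float64(143.9)) 22 [ 0.6624 -0.133   0.027 ]
(np.float64(241.5), np.float64(155.5)) 24 [0.6368 0.0494 0.027 ]
(np.float64(338.0), np.float64(202.5)) 26 [ 0.5397 -0.1502  0.027 ]
(np.float64(249.0), np.float64(214.4)) 25 [0.5136 0.0321 0.027 ]
(np.float64(331.7), np.float64(163.9)) 249 [ 0.62   -0.1383  0.027 ]
(np.float64(244.2), np.float64(175.7)) 251 [0.5941 0.0431 0.027 ]
[ 0.41728822 -0.23435492  0.1535004 ] [ 0.06743735  0.56978195 -0.06260126]
```

View pics/c3.png

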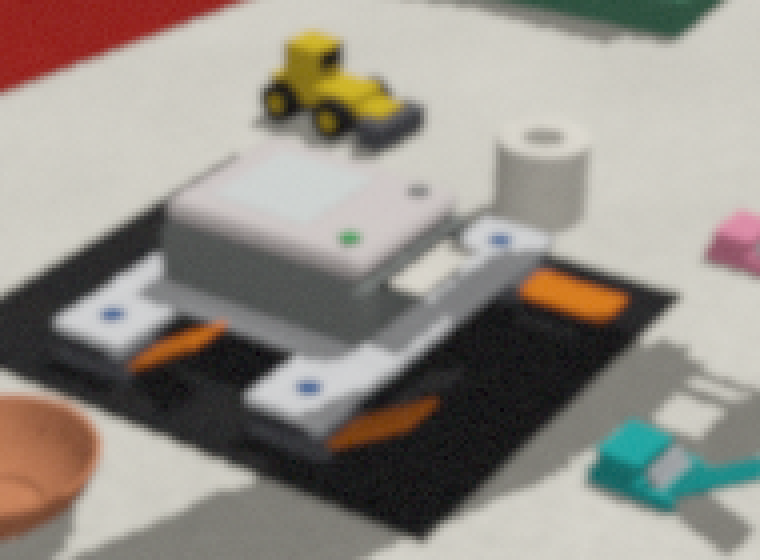

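The picture shows the front-right tongue lying flat at (575,295) and the front-left (385,423) and rear-left (180,345) tongues standing. The top-view position of the rear-right tongue is unchanged, and the dots moved less than 1 mm. I'm handing in.

```bash
python3 -c "
from station import r
print(r.finish_job())"
```

```text
the job is handed in; nothing more can be done
None
```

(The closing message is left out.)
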